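# Open the double-door stock cabinet

### The arm

A 6-joint arm with a two-finger parallel gripper is mounted at the origin on the work surface; the furniture and walls round the work are solid. World frame = base frame: x ahead of the robot, y to its left, z up, the work surface at z = 0. Lengths are in mm, angles in rad, forces in N, time in s.
With the tool pointing down it reaches from about 400 to 925 mm from the base axis. Payload 12.5 kg.
Tool frame: the origin (TCP) lies midway between the tips of the shut fingers; the grasp point (between the pads) lies 19 mm behind it; z points along the fingers, y is the line along which they close (so a half turn about z gives the same grasp; the last joint's range is limited). The gripper opens to 95 mm and grips with 3 to 60 N. Pads are 20 mm wide; open, the fingers measure 119 mm over their backs; the gripper's body (75 mm by 180 mm) begins 59 mm behind the grasp point.
Start: joints at [1.201, 0.491, 1.559, -0, 1.092, -0.106], TCP at [162.952, 603.402, 214.661] pointing down, gripper open.
Joint ranges: [-3.1, 3.1], [-0.84, 2.19], [0.05, 2.79], [-1.13, 4.28], [0.06, 2.93], [-2.69, 2.69]. Speed limits (rad/s): [2.22, 2.22, 2.79, 3.14, 3.14, 3.14].

### API

Orientations are given as [roll, pitch, yaw] about the fixed x, y, z axes, in that order (R = Rz(yaw) Ry(pitch) Rx(roll)).
In Python, from cell import * gives the robot as it stands.
- The arm moves only by the tool servo_tool, never from a script. Its argument "moves" is one flat list of numbers, 5 for each row, row after row: the shift along the world's x, y, z as a fraction of full scale, then the turn about the world's z as a fraction of full scale, then the opening, from 0 (shut) to 1 (fully open). A call has 1 to 12 rows; each row is the pose to reach, as a shift and turn from the pose commanded when the call began, turning the shorter way round; what a row does not reach only later rows make up. Full scale, the value 1, is 400 mm for a shift and 180 degrees for a turn. A row lasts 1/12 s, in which the tool goes at most 41.7 mm and 7.16 degrees, less where a joint would pass 70% of its speed; a pose out of reach is approached as far as the arm can. A call with a number of a shift or a turn outside -1 to 1 is refused whole. A call with a gripper value outside its range is refused whole. The fingers move at their own pace and stop on an object; the grip force is fixed at half the most. Time passes only in rows, so rows that repeat a pose let the fingers close. It gives the time, the measured TCP pose, the force, the opening and the grip force at its end, in the units of the state.
- state(): the state, without advancing time (a new reading comes with each control period).
- read_camera(name): name is "side" or "top" or "wrist"; returns (picture, depth): 480x640x3 uint8, blue, green, red; 480x640 float32, mm along the optical axis (not along the pixel's ray), 0 where there is no reading.
- get_calibration(name): a dict with "K" (3x3 intrinsics, pixels), "R" (3x3) and "t" (3): a world point X has camera coordinates R X + t. Camera axes: x right, y down, z forward; pixel columns grow to the right and rows downward; lengths in mm; the calibration is good to about 2 mm. A picture is of the moment at which its call begins: read the wrist's pose just before it. get_calibration takes no time and is no camera call; for the wrist camera it gives the pose at the moment of the call.
- job_done(): hands the job in; it is judged then, once.
The state is a dict: "t": time; "joints": joint angles; "qvel": joint speeds; "tau": joint torques, N m; "eef_pos": TCP position; "tcp_rot": TCP orientation; "ft_force": force on the tool from outside, world axes, zero at the start; "moment": the same for the moment, N m; "opening": opening from 0.0 (shut) to 1.0 (fully open); "grip_force": force on a finger pad.
Only numpy, scipy, OpenCV 4.12 (cv2) and the standard library are available. Lean on these libraries where they do the work, as an engineer would, in place of code of your own. Each camera call takes 0.05 s, during which the arm holds its last target. There are 200 camera calls.

### The job

Open up the grey counter cabinet so that the till rolls can be got at. Turn the red latch fully over to the right, then swing the left leaf wide open (about square to the front), and only after that swing the right leaf, whose edge the left one covers, wide open as well. Leave the rolls standing in the cabinet, disturb nothing else on the table and let go.

Things in the scene. Friction and masses are not known exactly. Their poses are not given: they have to be found in the camera images.
- cabinet: fixed grey counter cabinet on the table, 87 deep (x), 270 wide (y), 150 high; origin: on its underside, 62 behind the front and midway in y; -x points out of the front, +y to the left, z up. Two blue leaves side by side cover its front (each 131 wide, 112 high, 12 thick, outer face at x = -62, heights 12 to 124). Above them a fixed grey header rail, heights 126 to 150, face flush with theirs.
- latch (a joint): angle of the red turn latch on the header; pivot along the cabinet's x at y = +10, height 138. 0: its 24 long cam hangs down before the left leaf's edge strip and holds it shut, knob up and to the left. Grows as the knob is pushed over the top to the right; leaf free from about 1.15, stop at 1.3. Starts at 0 to 0.2; about 1 N at the knob moves it; stays where left.
- latch_knob (a point): middle of the latch's knob: red peg, diameter 12, sticking out of the front along the cabinet's -x, from 10 to 36 before the header face (this point 23 before it). It is 26 from the pivot: at latch 0, 21 above and 16 left of it; at 1.3 the mirror image on the right.
- latched_leaf (a joint): angle of the left (latched) leaf about its upright hinge: 0 closed, grows as its free edge swings out towards the robot, 1.57 square to the cabinet front, stop at 1.75. Turns against about 0.05 N m of friction and stays where it is left. Clockwise from above. An aluminium strip on its free edge covers the right leaf's edge by 11.
- latched_leaf_hinge (a point): point on the left leaf's upright hinge axis, at height 150; in the cabinet's frame x = -56, y = +133
- latched_leaf_pull (a point): top middle of the left leaf's pull: an upright aluminium plate square to the leaf, 10 thick (along the leaf), reaching 4 to 44 out of the leaf's outer face (this point 24), heights 60 to 150, 60 from the hinge axis along the leaf. It can be pinched, or pushed sideways towards the hinge, which swings the leaf open; it moves with the leaf.
- covered_leaf (a joint): angle of the right (covered) leaf about its upright hinge: 0 closed, grows as its free edge swings out towards the robot, 1.57 square to the cabinet front, stop at 1.75. Turns against about 0.05 N m of friction and stays where it is left. Anticlockwise from above. Held by the left leaf's strip until that is open.
- covered_leaf_hinge (a point): point on the right leaf's upright hinge axis, at height 150; in the cabinet's frame x = -56, y = -133
- covered_leaf_pull (a point): top middle of the right leaf's pull, the mirror image of the left one
- till_roll_left: white till roll standing inside the cabinet, diameter 48, height 57; origin at the centre of its foot
- till_roll_right: white till roll standing inside the cabinet, diameter 40, height 57; origin at the centre of its foot
- calculator: bystander: white and green desk calculator lying flat, 183 x 131 x 21; origin at the centre of its underside
- order_pad: bystander: white pad of forms lying flat, 150 x 93 x 10; origin at the centre of its underside
- tape_dispenser: bystander: black desk tape dispenser, 58 x 157 x 79; origin at the centre of its underside
- stapler: bystander: red desk stapler, 136 x 37 x 50; origin at the centre of its underside
- tape_brown: bystander: roll of brown packing tape on its side face, diameter 68, height 48; origin at the centre of its underside
- glue_stick: bystander: standing glue stick, white with red cap, diameter 24, height 83; origin at the centre of its underside
- puck: bystander: round black sponge cup, diameter 63, height 18; origin at the centre of its underside

How it is judged (in metres and radians):
On the way, in this order (a step that is already met when the one before it is completed fails the run):
1. the latch is turned clear of the left leaf (over 1.15 rad) while both leaves are still shut (under 0.12 rad) (value of joint latch above 1.15 rad and value of joint each of latched_leaf, covered_leaf below 0.12 rad), for 0.1 s.
2. the left leaf is wide open (over 1.2 rad) while the right leaf is still shut (under 0.12 rad) (value of joint latched_leaf above 1.2 rad and value of joint covered_leaf below 0.12 rad), for 0.1 s.
At the end, for the whole second after the job is handed in: both leaves stand open by more than 1.2 rad and at rest (under 0.05 rad/s), and both till rolls stand upright (within 0.2 rad) and at rest (under 0.02 m/s) in the cabinet, neither moved more than 20 mm (value of joint each of latched_leaf, covered_leaf above 1.2 rad and velocity of joint latched_leaf between -0.05 and 0.05 rad/s and velocity of joint covered_leaf between -0.05 and 0.05 rad/s and angle between each of till_roll_left, till_roll_right's own z axis and vertical below 0.2 rad and linear speed of each of till_roll_left, till_roll_right below 0.02 m/s); the robot touches nothing.
It fails at once if the right leaf is forced open (over 0.15 rad) before the left is well open (1.0 rad) (value of joint covered_leaf above 0.15 rad and value of joint latched_leaf below 1 rad).
It fails at once if a till roll is moved by more than 20 mm (distance of any of till_roll_left, till_roll_right from where it was at the start of the episode above 0.02 m).
It fails at once if a bystander on the table is moved by more than 30 mm (distance of any of calculator, order_pad, tape_dispenser, stapler, tape_brown, glue_stick, puck from where it was at the start of the episode above 0.03 m).
It also fails if it takes over 51 s, if anything falls off the work surface, if the arm or the gripper's body presses on something with over 40 N, if the wrist force passes 120 N, or if a joint passes its speed limit or range.

## Working session

There is one attempt and no reset: what is moved stays moved. The work goes in short steps, Python scripts to look and compute and a tool call to move; the robot and the scene stay as the last step left them, time stands still between calls to the robot, and variables do not carry over. Pictures are saved under pics/ and viewed, at most 10 in all, crops included, and the job is handed in when it is done.

Besides the shell and the picture viewer there is one more tool, called after "Request:" by a JSON object that holds its "op" and its "data", one argument or row to a line. servo_tool: Moves the arm, as the interface text tells. Its arguments: {"type":"object","properties":{"moves":{"type":"array"}},"required":["moves"]}

```bash
mkdir -p pics; python3 - <<'E'
from cell import *
import cv2,numpy as np
s=state();print(s)
for n in("top","side"):
    p,d=read_camera(n);c=get_calibration(n);np.savez(n,p=p,d=d,**c);cv2.imwrite(f"pics/{n}0.png",p)
    R=np.array(c["R"]);print(n,-R.T@np.array(c["t"]),R[2])
E
```

```text
{'t': 0.0, 'joints': array([ 1.20139001e+00,  4.91573955e-01,  1.55948639e+00, -1.84171800e-05,
        1.09173451e+00, -1.05597794e-01]), 'qvel': array([0.00119524, 0.00053978, 0.00073807, 0.00089157, 0.00103938,
       0.00019826]), 'tau': array([ 3.08486648e-03, -6.12647009e+01, -2.58176583e+01,  6.93307095e-02,
        4.82299842e-02, -1.47752353e-04]), 'eef_pos': array([162.85680053, 603.12750622, 214.04009986]), 'tcp_rot': array([-3.14039543e+00, -1.10470847e-04,  2.87779256e+00]), 'ft_force': array([-0.02508142,  0.04966567,  0.0982575 ]), 'moment': array([-0.00648181, -0.01425603,  0.02374285]), 'grip_force': 0.0, 'opening': 1.0000052120546035}
top [ 185.9764793   -92.26942281 1673.43913054] [ 0.17425256  0.02089739 -0.98447922]
side [  105.10837622 -1428.74263768   752.50111545] [ 0.23199835  0.88349043 -0.40696611]
```

View pics/top0.png

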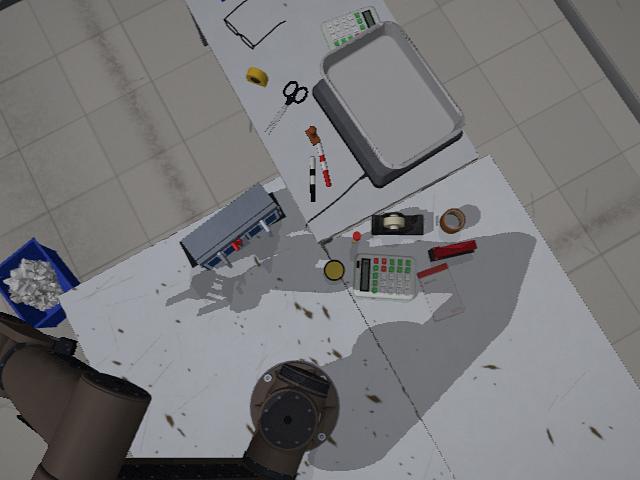

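View pics/side0.png

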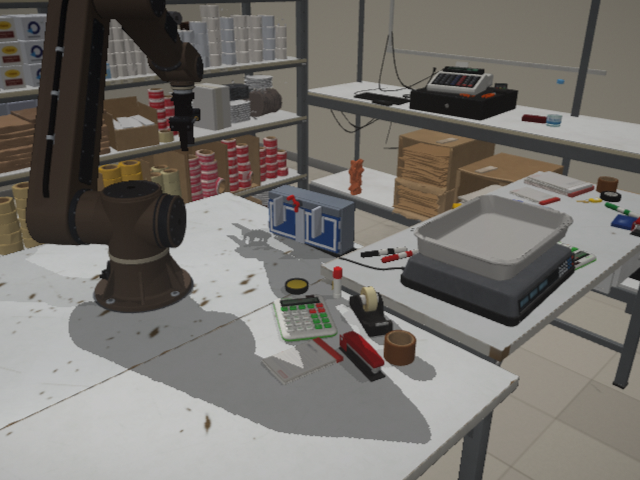

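The top picture shows the cabinet (top at about px 180-285, 185-268) with the red knob at about (237,245). The side picture shows its front with both pulls and the knob at (293,203).

```bash
cat > h.py <<'E'
import numpy as np,cv2
def pts(n):
    f=np.load(n+".npz") if isinstance(n,str) else n
    d=f["d"];v,u=np.nonzero(d>0);z=d[v,u];K=f["K"]
    c=np.c_[(u-K[0,2])/K[0,0]*z,(v-K[1,2])/K[1,1]*z,z]
    return (c-f["t"])@f["R"],f["p"][v,u].astype(int),np.c_[u,v]
def proj(n,X):
    f=np.load(n+".npz");c=np.atleast_2d(X)@f["R"].T+f["t"];c=c@f["K"].T;return c[:,:2]/c[:,2:]
E
python3 - <<'E'
from h import *
X,c,uv=pts("top")
m=(uv[:,0]>170)&(uv[:,0]<300)&(uv[:,1]>175)&(uv[:,1]<280)
t=m&(X[:,2]>140)&(X[:,2]<165)
print(t.sum(),np.median(X[t,2]))
r=cv2.minAreaRect(X[t][:,:2].astype(np.float32));print(r,cv2.boxPoints(r))
# eroded mask of top plate only
M=np.zeros((480,640),np.uint8);M[uv[t,1],uv[t,0]]=1
M=cv2.morphologyEx(M,cv2.MORPH_OPEN,np.ones((15,15)))
t2=t&(M[uv[:,1],uv[:,0]]>0);r=cv2.minAreaRect(X[t2][:,:2].astype(np.float32));print(r,cv2.boxPoints(r),np.median(X[t2,2]))
for n in("top","side"):
    X,c,uv=pts(n)
    red=(c[:,2]>130)&(c[:,1]<70)&(c[:,0]<70)&(X[:,2]>120)&(X[:,2]<190)
    print(n,red.sum(),X[red].min(0),X[red].max(0),np.median(X[red],0),np.c_[uv[red]].mean(0))
E
python3 - <<'E'
import cv2
a=cv2.imread('pics/top0.png')[170:290,160:320];b=cv2.imread('pics/side0.png')[170:270,250:383]
cv2.imwrite('pics/c1.png',cv2.hconcat([cv2.resize(a,(400,300),interpolation=2),cv2.resize(b,(400,300),interpolation=2)]))
E
```

```text
3214 149.65929215489103
((485.6634826660156, 171.38380432128906), (133.37136840820312, 269.838623046875), 39.24467468261719) [[348.66418 233.68466]
 [519.3731   24.70776]
 [622.6628  109.08295]
 [451.95386 318.05984]]
((513.241943359375, 179.28529357910156), (77.03889465332031, 245.4873046875), 38.642677307128906) [[406.50745  251.101   ]
 [559.8048    59.361767]
 [619.97644  107.46959 ]
 [466.67908  299.20883 ]] 149.81613328229358
top 27 [423.83921823 155.48973789 139.17813858] [455.53842207 172.27866449 173.84353899] [434.97547781 163.11433897 163.06299335] [234.85185185 245.44444444]
side 27 [424.47828204 147.99120776 144.36297802] [1873.77815096 1521.62854181  182.50788968] [445.08320735 161.7232819  164.52966596] [343.96296296 172.        ]
```

View pics/c1.png

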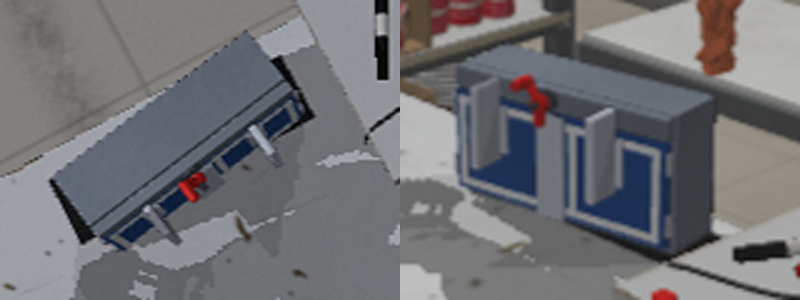

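Cabinet: yaw about 39.2°, origin about (517.3, 197.2). The predicted knob position (435,164) matches the red pixels. Now I'll work out the waypoints.

```bash
cat >> h.py <<'E'
a=np.deg2rad(39.2);O=np.array([517.3,197.2]);Rc=np.array([[np.cos(a),-np.sin(a)],[np.sin(a),np.cos(a)]])
def W(x,y,z): return np.r_[O+Rc@[x,y],z]
def C(p): return np.r_[Rc.T@(np.array(p[:2])-O),p[2]]
def seq(P,base): # fractions from commanded base
    for p in P:
        w=W(*p);print(p,np.round((w-base)/400,4),"r%.0f"%np.hypot(*w[:2]))
E
python3 - <<'E'
from h import *
b=np.array([162.95,603.4,214.66])
seq([(-88,54,214),(-88,54,153),(-88,40,153),(-88,30,153),(-88,20,153),(-88,13,153)],b);print(-35.7/180)
E
```

```text
(-88, 54, 214) [ 0.6301 -1.0499 -0.0016] r454
(-88, 54, 153) [ 0.6301 -1.0499 -0.1541] r454
(-88, 40, 153) [ 0.6522 -1.0771 -0.1541] r458
(-88, 30, 153) [ 0.668  -1.0964 -0.1541] r461
(-88, 20, 153) [ 0.6838 -1.1158 -0.1541] r464
(-88, 13, 153) [ 0.6948 -1.1294 -0.1541] r466
-0.19833333333333336
```

Request:
{"op": "servo_tool", "data": {
  "moves": [0.6,-0.98,0,-0.2,0,0.6,-0.98,0,-0.2,0,0.6,-0.98,0,-0.2,0,0.6,-0.98,0,-0.2,0,0.6,-0.98,0,-0.2,0,0.6,-0.98,0,-0.2,0,0.6,-0.98,0,-0.2,0,0.6,-0.98,0,-0.2,0,0.6,-0.98,0,-0.2,0,0.6,-0.98,0,-0.2,0,0.6,-0.98,0,-0.2,0,0.6,-0.98,0,-0.2,0]
}}

```text
t: 1.1
eef_pos: [405.8, 206.7, 214.6]
tcp_rot: [3.141, 0.001, 2.245]
ft_force: [-0.5, 0.2, 0.1]
opening: 0.212
grip_force: 0.0
```

Request:
{"op": "servo_tool", "data": {
  "moves": [0,0,0,0,0,0,0,0,0,0]
}}

```text
t: 1.27
eef_pos: [402.7, 211.4, 214.5]
tcp_rot: [-3.141, -0.0, 2.248]
ft_force: [-0.4, 0.3, 0.5]
opening: 0.077
grip_force: 0.0
```

Request:
{"op": "servo_tool", "data": {
  "moves": [0.03,-0.07,0,0,0,0.03,-0.07,-0.1,0,0,0.03,-0.07,-0.154,0,0,0.03,-0.07,-0.154,0,0,0.041,-0.084,-0.154,0,0,0.052,-0.097,-0.154,0,0,0.06,-0.107,-0.154,0,0,0.068,-0.116,-0.154,0,0,0.076,-0.126,-0.154,0,0,0.084,-0.136,-0.154,0,0,0.09,-0.143,-0.154,0,0,0.092,-0.146,-0.154,0,0]
}}

```text
t: 2.27
eef_pos: [440.1, 152.5, 153.1]
tcp_rot: [3.141, -0.0, 2.249]
ft_force: [-0.0, 1.2, -1.2]
opening: 0.008
grip_force: 0.9
```

```bash
python3 - <<'E'
from cell import *
from h import *
s=state();print(C(s["eef_pos"]),s["ft_force"],s["opening"])
p,d=read_camera("side");cv2.imwrite("pics/k1.png",cv2.resize(p[150:270,220:380],(640,480),interpolation=2))
f=dict(p=p,d=d,**get_calibration("side"));X,c,uv=pts(f)
red=(c[:,2]>110)&(c[:,1]<70)&(c[:,0]<70)&(X[:,2]>120)&(X[:,2]<190)&(X[:,0]<600)
for x,q in zip(X[red],uv[red]):print(np.round(C(x)),q)
E
```

```text
[-88.05521459  14.13803529 153.05159145] [-0.04071825  1.19252516 -1.15808876] 0.008494216090245213
[-85.  -6. 168.] [299 197]
[-78.  -4. 166.] [300 197]
[-94.  -6. 168.] [297 198]
[-90.  -6. 167.] [298 198]
[-87.  -7. 166.] [299 198]
[-77.  -3. 162.] [300 198]
[-85. -13. 167.] [301 198]
[-95.   2. 163.] [295 199]
[-96.  -3. 165.] [296 199]
[-94.  -5. 165.] [297 199]
[-86.  -3. 162.] [298 199]
[-91. -10. 165.] [299 199]
[-78.  -4. 160.] [300 199]
[-98.  -1. 162.] [295 200]
[-95.  -3. 161.] [296 200]
[-98.  -8. 163.] [297 200]
[-97.  -0. 158.] [295 201]
[-98.  -4. 159.] [296 201]
[-73.  23. 143.] [294 202]
[-80.  14. 147.] [295 202]
[-78.  12. 147.] [296 202]
[-81.   6. 149.] [297 202]
[-70.  37. 135.] [291 203]
[-81.  24. 142.] [292 203]
[-73.  27. 138.] [293 203]
[-82.  16. 144.] [294 203]
[-81.  12. 144.] [295 203]
[-79.  11. 144.] [296 203]
[-81.   5. 146.] [297 203]
[-75.  37. 134.] [290 204]
[-78.  31. 136.] [291 204]
[-81.  25. 138.] [292 204]
[-85.   6. 144.] [296 204]
[-79.   7. 142.] [297 204]
[-83.  30. 134.] [290 205]
[-80.  29. 134.] [291 205]
[-73.  12. 135.] [297 205]
[-72.  36. 126.] [291 206]
[-76.  13. 133.] [296 206]
[-77.  13. 130.] [296 207]
```

View pics/k1.png

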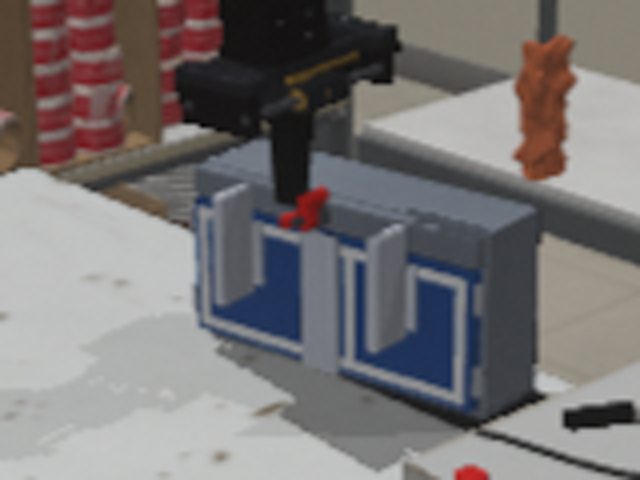

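The picture shows the knob (crop 315,205) over to the right and the cam swung left. The stop isn't felt yet (about 1 N), so I'll push a little further.

Request:
{"op": "servo_tool", "data": {
  "moves": [0.003,-0.004,0,0,0,0.006,-0.007,0,0,0,0.008,-0.01,0,0,0,0.008,-0.01,0,0,0]
}}

```text
t: 2.65
eef_pos: [441.4, 150.3, 152.8]
tcp_rot: [-3.141, -0.004, 2.248]
ft_force: [-7.5, 16.6, 0.8]
opening: 0.0
grip_force: 8.7
```

At the stop (18 N). Now the left leaf path.

```bash
python3 - <<'E'
from h import *
b=np.array([442.95,149.0,153.06])
print("retreat");seq([(-88,30,153),(-86,50,153),(-86,50,105)],b)
P=[]
for th in np.arange(0,1.01,.1):
    s,c=np.sin(th),np.cos(th);u=np.array([-s,-c]);n=np.array([-c,s])
    q=np.array([-56,133])+u*(65+12*s+10*c)+30*n;P.append((*q.round(0),105))
seq(P,W(-86,50,105))
E
```

```text
retreat
(-88, 30, 153) [-0.032   0.0396 -0.0002] r461
(-86, 50, 153) [-0.0597  0.0815 -0.0002] r457
(-86, 50, 105) [-0.0597  0.0815 -0.1202] r457
(np.float64(-86.0), np.float64(58.0), 105) [-0.0126  0.0155  0.    ] r455
(np.float64(-93.0), np.float64(60.0), 105) [-0.0294  0.0083  0.    ] r447
(np.float64(-101.0), np.float64(63.0), 105) [-0.0496  0.0015  0.    ] r439
(np.float64(-108.0), np.float64(67.0), 105) [-0.0695 -0.0018  0.    ] r431
(np.float64(-114.0), np.float64(72.0), 105) [-0.089  -0.0016  0.    ] r424
(np.float64(-120.0), np.float64(78.0), 105) [-0.1101  0.0005  0.    ] r417
(np.float64(-126.0), np.float64(84.0), 105) [-0.1312  0.0027  0.    ] r410
(np.float64(-131.0), np.float64(91.0), 105) [-0.152   0.0083  0.    ] r403
(np.float64(-135.0), np.float64(98.0), 105) [-0.1708  0.0156  0.    ] r398
(np.float64(-138.0), np.float64(106.0), 105) [-0.1892  0.0263  0.    ] r393
(np.float64(-140.0), np.float64(115.0), 105) [-0.2073  0.0406  0.    ] r390
```

Request:
{"op": "servo_tool", "data": {
  "moves": [-0.02,0.025,0,0,0,-0.06,0.078,0,0,0,-0.06,0.078,0,0,0,-0.06,0.078,-0.06,0,0,-0.06,0.078,-0.12,0,0,-0.06,0.078,-0.12,0,0]
}}

```text
t: 3.15
eef_pos: [417.6, 179.9, 102.5]
tcp_rot: [-3.138, -0.001, 2.25]
ft_force: [-0.1, 0.3, -1.3]
opening: 0.003
grip_force: 0.0
```

Request:
{"op": "servo_tool", "data": {
  "moves": [-0.013,0.018,0,0,0,-0.029,0.012,0,0,0,-0.04,0.009,0,0,0,-0.05,0.006,0,0,0,-0.06,0.004,0,0,0,-0.07,0.003,0,0,0,-0.089,0.003,0,0,0,-0.11,0.005,0,0,0,-0.131,0.007,0,0,0,-0.152,0.012,0,0,0,-0.152,0.012,0,0,0]
}}

```text
t: 4.07
eef_pos: [356.1, 185.1, 105.0]
tcp_rot: [-3.14, -0.001, 2.25]
ft_force: [-0.2, -0.7, 0.7]
opening: 0.009
grip_force: 0.0
```

```bash
python3 - <<'E'
from cell import *
from h import *
s=state();print(C(s["eef_pos"]),s["ft_force"])
p,d=read_camera("side");cv2.imwrite("pics/k2.png",cv2.resize(p[150:270,220:380],(640,480),interpolation=2))
E
```

```text
[-132.54022008   92.53297155  105.02431532] [-0.21870869 -0.70729831  0.71726721]
```

View pics/k2.png

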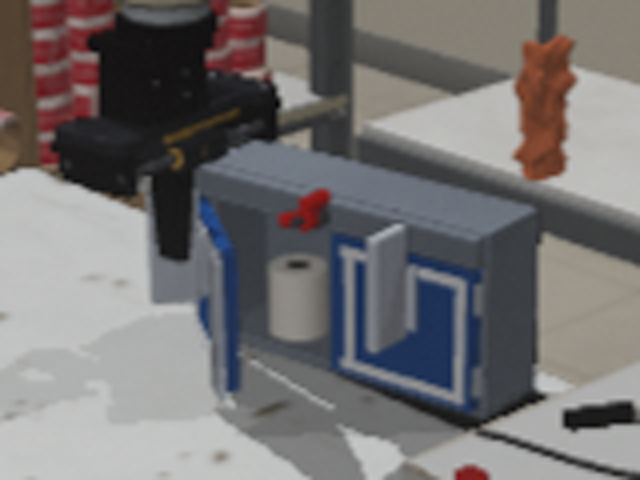

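The left leaf stands well open (free edge at crop 228,390), the right one is shut, and one roll is visible. I'll finish the left leaf from its inner side.

```bash
python3 - <<'E'
from h import *
b=np.array([358.15,185,105.06])
seq([(-132,92,168),(-92,45,168),(-92,45,105),(-95,60,105),(-97,80,105),(-98,95,105),(-98,105,105),(-98,112,105),(-98,100,105)],b)
E
```

```text
(-132, 92, 168) [-0.0032  0.0002  0.1574] r402
(-92, 45, 168) [ 0.1485 -0.0277  0.1574] r452
(-92, 45, 105) [ 0.1485 -0.0277 -0.0002] r452
(-95, 60, 105) [ 0.119  -0.0034 -0.0002] r445
(-97, 80, 105) [ 0.0835  0.0322 -0.0002] r439
(-98, 95, 105) [ 0.0579  0.0597 -0.0002] r435
(-98, 105, 105) [ 0.0421  0.0791 -0.0002] r433
(-98, 112, 105) [ 0.031   0.0926 -0.0002] r432
(-98, 100, 105) [ 0.05    0.0694 -0.0002] r434
```

Request:
{"op": "servo_tool", "data": {
  "moves": [0,0,0.1,0,0,0,0,0.16,0,0,0,0,0.16,0,0,0.075,-0.015,0.16,0,0,0.148,-0.028,0.16,0,0,0.148,-0.028,0.16,0,0,0.148,-0.028,0.08,0,0,0.148,-0.028,0,0,0,0.148,-0.028,0,0,0]
}}

```text
t: 4.87
eef_pos: [415.0, 173.1, 100.8]
tcp_rot: [-3.135, -0.003, 2.249]
ft_force: [-0.0, -0.3, 0.1]
opening: 0.006
grip_force: 0.0
```

Request:
{"op": "servo_tool", "data": {
  "moves": [-0.03,0.024,0,0,0,-0.047,0.042,0,0,0,-0.065,0.06,0,0,0,-0.078,0.074,0,0,0,-0.09,0.088,0,0,0,-0.098,0.097,0,0,0,-0.106,0.107,0,0,0,-0.117,0.12,0,0,0,-0.117,0.12,0,0,0,-0.117,0.12,0,0,0]
}}

```text
t: 5.7
eef_pos: [370.4, 222.1, 105.1]
tcp_rot: [3.141, -0.0, 2.25]
ft_force: [1.4, -1.3, -0.1]
opening: 0.007
grip_force: 0.0
```

```bash
python3 - <<'E'
from cell import *
from h import *
s=state();print(C(s["eef_pos"]),s["ft_force"])
p,d=read_camera("side");cv2.imwrite("pics/k3.png",cv2.resize(p[150:270,220:380],(640,480),interpolation=2))
E
```

```text
[-98.06103008 112.15490407 105.09086923] [ 1.38016922 -1.2652908  -0.14901049]
```

View pics/k3.png

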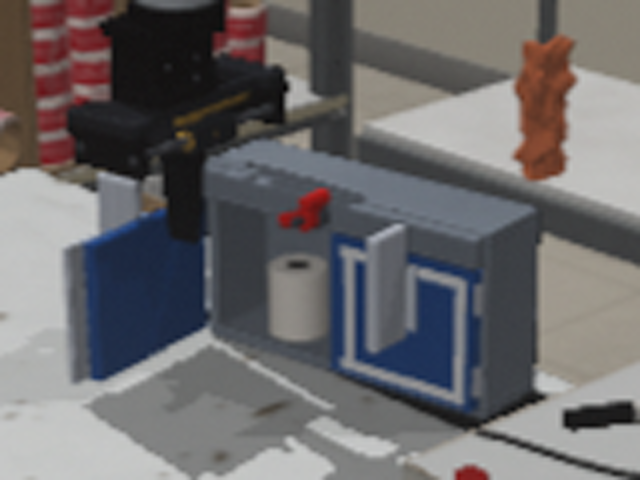

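The left leaf is about square to the front (edge at crop 75,310) and the rolls are untouched. Next, the right leaf.

```bash
python3 - <<'E'
from h import *
b=np.array([370.55,221.8,105.06])
seq([(-98,100,105),(-98,90,178),(-86,-48,178),(-86,-48,105)],b)
P=[]
for th in np.arange(0,1.01,.1):
    s,c=np.sin(th),np.cos(th);u=np.array([-s,-c]);n=np.array([-c,s])
    q=np.array([-56,133])+u*(65+12*s+10*c)+30*n;P.append((q[0].round(),-q[1].round(),105))
seq(P,W(-86,-48,105))
E
```

```text
(-98, 100, 105) [ 0.019  -0.0226 -0.0002] r434
(-98, 90, 178) [ 0.0348 -0.042   0.1823] r436
(-86, -48, 178) [ 0.2761 -0.2904  0.1823] r492
(-86, -48, 105) [ 2.761e-01 -2.904e-01 -2.000e-04] r492
(np.float64(-86.0), np.float64(-58.0), 105) [ 0.0158 -0.0194  0.    ] r497
(np.float64(-93.0), np.float64(-60.0), 105) [ 0.0054 -0.0343  0.    ] r492
(np.float64(-101.0), np.float64(-63.0), 105) [-0.0054 -0.0528  0.    ] r486
(np.float64(-108.0), np.float64(-67.0), 105) [-0.0126 -0.0716  0.    ] r482
(np.float64(-114.0), np.float64(-72.0), 105) [-0.0163 -0.0907  0.    ] r480
(np.float64(-120.0), np.float64(-78.0), 105) [-0.0185 -0.1118  0.    ] r478
(np.float64(-126.0), np.float64(-84.0), 105) [-0.0206 -0.1329  0.    ] r476
(np.float64(-131.0), np.float64(-91.0), 105) [-0.0192 -0.1544  0.    ] r475
(np.float64(-135.0), np.float64(-98.0), 105) [-0.0159 -0.1743  0.    ] r476
(np.float64(-138.0), np.float64(-106.0), 105) [-0.0091 -0.1945  0.    ] r478
(np.float64(-140.0), np.float64(-115.0), 105) [ 0.0012 -0.2151  0.    ] r482
```

Request:
{"op": "servo_tool", "data": {
  "moves": [0.03,-0.035,0,0,0,0.035,-0.042,0.1,0,0,0.035,-0.042,0.19,0,0,0.035,-0.042,0.19,0,0,0.1,-0.11,0.19,0,0,0.18,-0.19,0.19,0,0,0.276,-0.29,0.19,0,0,0.276,-0.29,0.19,0,0,0.276,-0.29,0.19,0,0,0.276,-0.29,0.1,0,0,0.276,-0.29,0,0,0,0.276,-0.29,0,0,0]
}}

```text
t: 6.75
eef_pos: [477.8, 105.5, 99.9]
tcp_rot: [-3.134, -0.005, 2.249]
ft_force: [-0.4, -0.1, -1.6]
opening: 0.005
grip_force: 0.0
```

Request:
{"op": "servo_tool", "data": {
  "moves": [0.016,-0.019,0,0,0,0.005,-0.034,0,0,0,0,-0.044,0,0,0,-0.005,-0.053,0,0,0,-0.009,-0.062,0,0,0,-0.013,-0.072,0,0,0,-0.016,-0.091,0,0,0,-0.018,-0.112,0,0,0,-0.02,-0.133,0,0,0,-0.018,-0.155,0,0,0,-0.016,-0.174,0,0,0,-0.016,-0.174,0,0,0]
}}

```text
t: 7.75
eef_pos: [475.1, 34.6, 105.1]
tcp_rot: [3.141, 0.001, 2.248]
ft_force: [-0.2, -0.7, 0.1]
opening: 0.007
grip_force: 0.2
```

```bash
python3 - <<'E'
from cell import *
from h import *
s=state();print(C(s["eef_pos"]),s["ft_force"])
p,d=read_camera("side");cv2.imwrite("pics/k4.png",cv2.resize(p[150:270,220:380],(640,480),interpolation=2))
b=np.array([370.55+110.4-6.4,221.8-116-69.6,105.06])
seq([(-92,-45,168),(-92,-45,105),(-95,-60,105),(-97,-80,105),(-98,-95,105),(-98,-105,105),(-98,-112,105),(-98,-100,105)],b)
E
```

```text
[-135.48481595  -99.29146358  105.10758341] [-0.17633862 -0.72991562  0.06173717]
(-92, -45, 168) [-0.0003  0.17    0.1574] r486
(-92, -45, 105) [-0.0003  0.17   -0.0002] r486
(-95, -60, 105) [ 0.0176  0.1362 -0.0002] r490
(-97, -80, 105) [ 0.0454  0.0942 -0.0002] r498
(-98, -95, 105) [ 0.0671  0.0636 -0.0002] r505
(-98, -105, 105) [ 0.0829  0.0442 -0.0002] r511
(-98, -112, 105) [ 0.094   0.0307 -0.0002] r514
(-98, -100, 105) [ 0.075   0.0539 -0.0002] r508
```

View pics/k4.png

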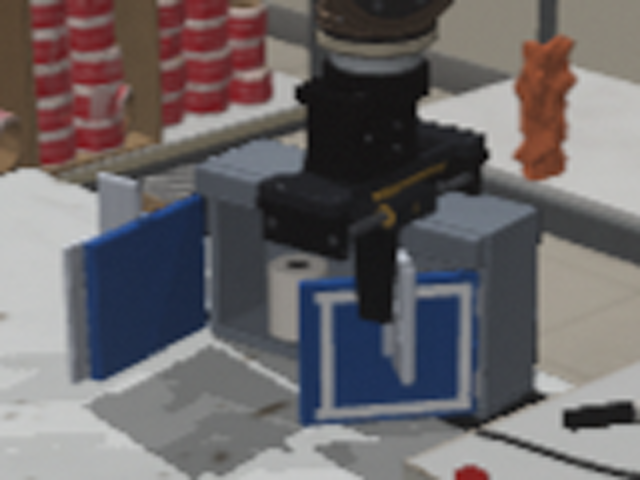

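The right leaf is about half open (free edge at crop 305,350). Same finish from the inner side.

Request:
{"op": "servo_tool", "data": {
  "moves": [0,0,0.1,0,0,0,0,0.17,0,0,0,0,0.17,0,0,0,0.09,0.17,0,0,0,0.17,0.17,0,0,0,0.17,0.17,0,0,0,0.17,0.17,0,0,0,0.17,0.08,0,0,0,0.17,0,0,0,0,0.17,0,0,0]
}}

```text
t: 8.63
eef_pos: [472.3, 103.3, 100.8]
tcp_rot: [-3.136, -0.004, 2.249]
ft_force: [-0.0, 0.1, -1.2]
opening: 0.007
grip_force: 0.0
```

Request:
{"op": "servo_tool", "data": {
  "moves": [0.018,-0.034,0,0,0,0.031,-0.055,0,0,0,0.045,-0.076,0,0,0,0.056,-0.091,0,0,0,0.067,-0.106,0,0,0,0.075,-0.116,0,0,0,0.083,-0.126,0,0,0,0.094,-0.139,0,0,0,0.094,-0.139,0,0,0,0.094,-0.139,0,0,0]
}}

```text
t: 9.47
eef_pos: [512.7, 48.4, 105.1]
tcp_rot: [3.141, 0.001, 2.249]
ft_force: [0.6, 0.7, 0.0]
opening: 0.003
grip_force: 0.0
```

Request:
{"op": "servo_tool", "data": {
  "moves": [-0.03,0.036,0,0,0,-0.03,0.036,0,0,0,-0.03,0.036,0.1,0,0,-0.03,0.036,0.2,0,0,-0.03,0.036,0.3,0,0,-0.03,0.036,0.4,0,0,-0.03,0.036,0.4,0,0,-0.03,0.036,0.4,0,0]
}}

```text
t: 10.13
eef_pos: [500.9, 63.0, 267.2]
tcp_rot: [3.138, 0.003, 2.25]
ft_force: [-0.1, -0.3, -1.1]
opening: 0.006
grip_force: 0.0
```

```bash
python3 - <<'E'
from cell import *
from h import *
s=state();print(s["t"],C(s["eef_pos"]),s["ft_force"])
p,d=read_camera("side");cv2.imwrite("pics/k5.png",cv2.resize(p[150:330,200:440],(800,600),interpolation=2))
E
```

```text
10.1333 [-97.48390422 -93.63448995 267.20242141] [-0.09450242 -0.2557962  -1.08435739]
```

View pics/k5.png

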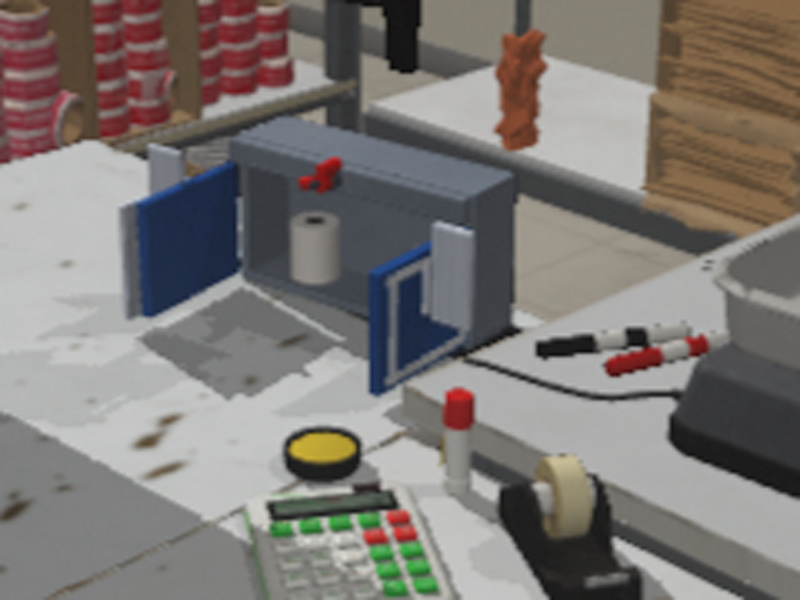

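Both leaves stand square to the front, the roll that can be seen is upright (crop 315,248), the bystanders are where they were, and the arm is clear.

```bash
python3 -c "
from cell import *
print(job_done())"
```

```text
the job is handed in; nothing more can be done
None
```

I turned the latch fully over and swung the left leaf, then the right one, out to about square; the arm is clear and the job is handed in at about 10 s, though the right-hand roll was out of view in the last picture and no verdict came back.

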